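# Set the throwing gauge to the sample jar

## Task

Set the throwing gauge to the sample jar on the potter's wheel: lay a fingertip on top of the gauge's knurled wheel and roll it, as often as needed, until the pointer has closed in and its tip stands just clear of the jar's rim, less than a pencil's thickness (7 mm) away but not touching. Roll lightly with the fingertip only: do not pinch the wheel or press hard on it, do not touch the pointer bar itself, and leave the jar and everything else where they stand.

Things in the scene. Friction and masses are not known exactly. Their poses are not given: they have to be found in the camera images.
- knurled_wheel: knurled steel adjuster wheel of the gauge: upright disc, 60 mm diameter, 16 mm wide; origin at its centre, 157 mm above the bench (top at 187 mm), axle level along its y axis. Turns at about 0.5 N at the rim, stays where left. Rolling its top towards the jar drives the bar towards the jar, 0.30 mm per mm of rim (9 mm per rad); rolling it back withdraws the bar.
- gauge_bar: level steel rack bar of the gauge, 9 by 10 mm, top 176 mm above the bench, with a slender pointer on its end; x axis along the bar to the jar, z up. Slides only along x, 80 mm in all, driven by the knurled wheel, whose mid-plane lies 31 mm to the side (+y). Not to be touched.
- pointer_tip (a point): the very end of the pointer: front of its 7 mm dark ball, 115 mm along x from the origin of gauge_bar, at the height of the jar's lip
- sample_jar: terracotta sample jar standing loose (0.45 to 0.9 kg) on the middle of the wheelhead: round, 130 mm tall, origin at the centre of its underside, z up. Its lip is a band of 50 mm outer radius, 118 to 130 mm above its underside: the gap left is the level distance from pointer_tip to the jar's axis less 50 mm.
- wheelhead: the potter's wheel: aluminium disc of 250 mm diameter, top 48 mm above the bench, standing still; origin on the bench under its centre
- gauge: throwing gauge, fixed to the bench: cast foot 110 by 90 by 20 mm, steel column, grey head 48 by 26 mm (along x, y) reaching 180 mm up; origin on the bench under the column, x axis towards the jar, z up. The knurled wheel's centre is at (0, 31, 157) mm. The column stands 210 to 240 mm from the wheelhead's axis.
- rib: wooden rib, a flat disc 70 mm across and 8 mm thick, lying on the wheelhead; leave alone
- trimmer: loop trimming tool, 185 mm long, lying on the bench near the gauge; leave alone
- white_jug: small white jug, 105 mm tall; leave alone
- wood_knife: wooden knife, 205 mm long, lying on the bench; leave alone
- cup_near: terracotta cup, 70 mm across, 78 mm tall, origin at its underside, standing near the gauge; leave alone
- cup_side: another such cup, standing to one side; leave alone
There are look-alikes about, which are no part of the job. What is shaped like the gauge but turquoise is not meant.

How it is judged:
By the outcome, as a careful person would: the job done as asked, in the order asked, and still so for the second after the job is handed in, with the robot touching nothing.
It also fails if it takes over 64 s, if anything falls off the work surface, if the arm or the gripper's body presses on something with over 40 N, if the wrist force passes 120 N, or if a joint passes its speed limit or range.

## Robot

A 6-joint arm with a two-finger parallel gripper is mounted at the origin on the work surface. World frame = base frame: x ahead of the robot, y to its left, z up, the work surface at z = 0. Lengths are in mm, angles in rad, forces in N, time in s.
With the tool pointing down it reaches from about 300 to 1000 mm from the base axis. Payload 5.1 kg.
Tool frame: the origin (TCP) lies on the centre line of the jaws, within the pads' length; the fingertips stand 19 mm ahead of it and the grasp point (between the pads) is the TCP; z points along the fingers, y is the line along which they close (so a half turn about z gives the same grasp; the last joint's range is limited). The gripper opens to 95 mm and grips with 3 to 60 N. Pads are 20 mm wide; open, the fingers measure 119 mm over their backs; the gripper's body (75 mm by 180 mm) begins 59 mm behind the grasp point.
Start: joints at [-1.265, 0.124, 1.65, -0, 1.367, -0.083], TCP at [246.368, -601.488, 233.656] pointing down, gripper open.
Joint ranges: [-2.61, 2.61], [-1.02, 2.33], [0.03, 2.71], [-1.35, 4.49], [0.32, 2.68], [-2.91, 2.91]. Speed limits (rad/s): [2.57, 2.57, 3.14, 3.14, 3.14, 3.14].

## Interface

Orientations are given as a unit quaternion [x, y, z, w].
In Python, from cell import arm gives the robot as it stands.
- The arm moves only by the shell command python3 -m inch 'ROWS' [FORCE]. ROWS is JSON, a list that holds one entry, the list of rows, each a list of 7 numbers: the shift along the tool's x, y, z in cm, then the turn, a rotation vector about the tool's x, y, z in rad, then the opening, from -1 (shut) to 1 (fully open). In form: [[[x, y, z, wx, wy, wz, claw], ...]]. A call has 1 to 12 rows; each row is the pose to reach, as a shift and turn from the pose commanded when the call began, along the tool's axes at that moment; what a row does not reach only later rows make up. A row lasts 1/10 s, in which the tool goes at most 50 mm and 8.59 degrees, less where a joint would pass 70% of its speed; a pose out of reach is approached as far as the arm can. A call with a gripper value outside its range is refused whole. The fingers move at their own pace and stop on an object; FORCE is the grip in N (left out, the last holds). Time passes only in rows, so rows that repeat a pose let the fingers close. It gives the time, the measured TCP pose, the force, the opening and the grip force at its end, in the units of the state.
- arm.get_obs(): the state, without advancing time (a new reading comes with each control period).
- arm.capture(name): name is "side" or "top" or "wrist"; returns a dict with "img" (384x512x3 uint8, red, green, blue), "K" (3x3 intrinsics, pixels), "cam_to_world" (4x4, takes a point from camera to world coordinates). Camera axes: x right, y down, z forward; pixel columns grow to the right and rows downward; lengths in mm; the calibration is good to about 2 mm. A picture is of the moment at which its call begins. There is no depth.
- arm.job_done(): hands the job in; it is judged then, once.
The state is a dict: "time": time; "q": joint angles; "dq": joint speeds; "joint_efforts": joint torques, N m; "eef_pos": TCP position; "ee_rot": TCP orientation; "ft_force": force on the tool from outside, world axes, zero at the start; "wrist_torque": the same for the moment, N m; "gripper_width": finger opening in mm; "finger_force": force on a finger pad.
Only numpy, scipy, OpenCV 4.12 (cv2) and the standard library are available. Lean on these libraries where they do the work, as an engineer would, in place of code of your own. Each camera call takes 0.05 s, during which the arm holds its last target. There are 200 camera calls.

## Working session

There is one attempt and no reset: what is moved stays moved. The work goes in short steps, Python scripts to look and compute and a shell command to move; the robot and the scene stay as the last step left them, time stands still between calls to the robot, and variables do not carry over. Pictures are saved under pics/ and viewed, at most 10 in all, crops included, and the job is handed in when it is done.

```bash
ls; mkdir -p pics
cat > h.py <<'E'
import numpy as np,cv2
from cell import arm
def cap(n,f):
    c=arm.capture(n); cv2.imwrite('pics/%s.png'%f,c['img'][:,:,::-1]); np.savez('pics/%s.npz'%f,**c); return c
def onz(c,u,v,z):
    M=np.array(c['cam_to_world']);d=M[:3,:3]@np.linalg.inv(c['K'])@[u,v,1];o=M[:3,3];return o+d*(z-o[2])/d[2]
def proj(c,p):
    M=np.linalg.inv(c['cam_to_world']);q=c['K']@(M[:3,:3]@p+M[:3,3]);return q[:2]/q[2]
E
python3 - <<'E'
from h import *
a=cap('side','s0');b=cap('top','t0')
for c in(a,b):print(c['K'],c['cam_to_world'])
print(arm.get_obs())
E
```

```text
pics
[[466.52144501   0.         248.65315487]
 [  0.         466.52144501 196.2193751 ]
 [  0.           0.           1.        ]] [[-8.56714686e-01 -3.47541295e-01  3.81123332e-01  4.39205096e+01]
 [-5.15679383e-01  5.92476494e-01 -6.18907406e-01  6.79176428e+02]
 [-1.07107342e-02 -7.26764509e-01 -6.86803195e-01  9.44763952e+02]
 [ 0.00000000e+00  0.00000000e+00  0.00000000e+00  1.00000000e+00]]
[[436.66583938   0.         250.94641314]
 [  0.         436.66583938 189.98111742]
 [  0.           0.           1.        ]] [[-1.79562751e-02 -9.82273500e-01  1.86591378e-01  2.38926936e+02]
 [-9.99832799e-01  1.82858417e-02  4.51519174e-05 -2.88795892e+01]
 [-3.45633194e-03 -1.86559369e-01 -9.82437609e-01  1.30911722e+03]
 [ 0.00000000e+00  0.00000000e+00  0.00000000e+00  1.00000000e+00]]
{'time': 0.1, 'q': array([-1.26456252e+00,  1.24434742e-01,  1.65153666e+00, -9.83178805e-06,
        1.36750431e+00, -8.25879043e-02]), 'dq': array([ 1.67131655e-04, -1.09178513e-03, -1.97085679e-03,  4.99137245e-05,
        3.17501101e-04,  2.27964592e-04]), 'joint_efforts': array([ 1.28006436e-04, -4.18880332e+01, -3.61096573e+01,  7.77937984e-02,
        4.61652142e-02, -6.23592382e-05]), 'eef_pos': array([ 246.22609646, -600.96643356,  232.51372861]), 'ee_rot': array([ 9.81161028e-01,  1.93189415e-01, -1.09849089e-04, -9.35112771e-04]), 'ft_force': array([ 7.16186580e-01,  1.07453765e+00, -5.02943550e-04]), 'wrist_torque': array([-0.01129575, -0.01528195, -0.0187236 ]), 'finger_force': 0.0, 'gripper_width': 94.96622215973011}
```

View pics/t0.png

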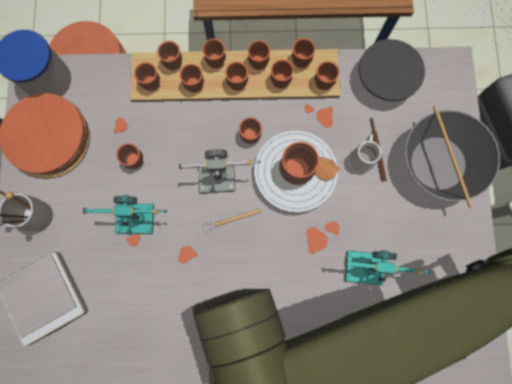

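View pics/s0.png

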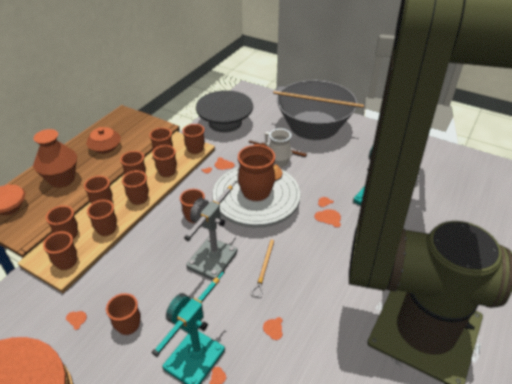

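The top view shows the grey gauge at about (216,170), its wheel at about (216,156), and the jar at about (299,162). The bar runs along image right (world -y). Next I'll enlarge both crops.

Run:
```python
from h import *
t=cv2.imread('pics/t0.png')[120:220,165:345];s=cv2.imread('pics/s0.png')[130:280,170:310]
t=cv2.resize(t,None,fx=4.4,fy=4.4,interpolation=2)
cv2.imwrite('pics/c1.png',t)
cv2.imwrite('pics/c2.png',cv2.resize(s,None,fx=4,fy=4,interpolation=2))
```

```text
(no output)
```

View pics/c1.png

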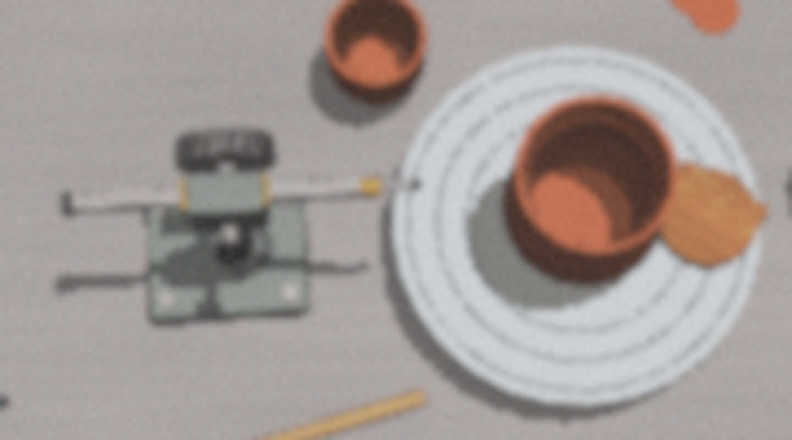

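View pics/c2.png

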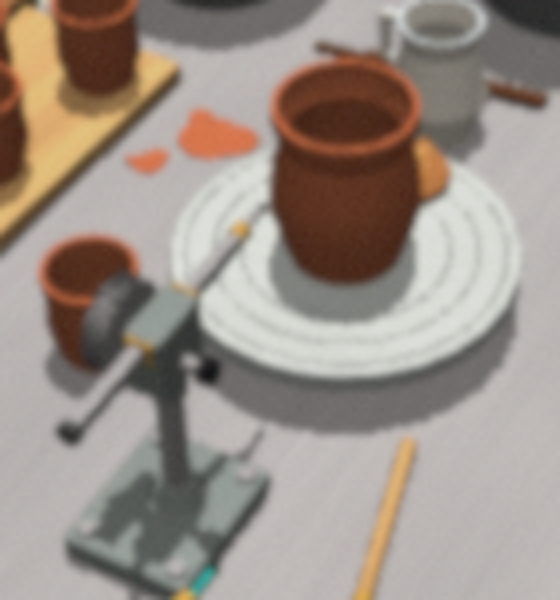

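The crops show the wheel's top at about (225,150) in crop 1, the pointer tip at (419,184), and the jar lip centred near (595,176) with a diameter of about 160 crop px. Crop 1's pixels map as 165+u/4.4, 120+v/4.4.

Run:
```python
from h import *
c=dict(np.load('pics/t0.npz'));s=dict(np.load('pics/s0.npz'))
f=lambda u,v,z:onz(c,165+(u+.5)/4.4-.5,120+(v+.5)/4.4-.5,z)
P=dict(tip=(419,184,172),jar=(595,176,178),jl=(512,176,178),jr=(675,176,178),jt=(595,97,178),jb=(595,254,178),head1=(186,193,180),head2=(268,187,180),bar0=(68,200,172),bar1=(370,186,176),wl=(176,150,165),wr=(273,147,165),wtop=(225,131,170),wbot=(225,168,185),whl=(390,225,48),whr=(762,225,48),wht=(578,45,48),whb=(578,408,48))
R={k:f(*v) for k,v in P.items()}
for k,v in R.items():print(k,v.round(1))
g=lambda u,v,z:onz(s,170+(u+.5)/4-.5,130+(v+.5)/4-.5,z)
print('side tip',g(268,208,172),'jar lip c',g(347,104,178),'knob',g(240,230,176),g(275,104,178),g(420,104,178))
```

```text
tip [532.4 -54.1 172. ]
jar [ 533.9 -160.9  178. ]
jl [ 534.8 -110.5  178. ]
jr [ 533.  -209.4  178. ]
jt [ 583.7 -162.8  178. ]
jb [ 485.4 -159.   178. ]
head1 [527.4  87.2 180. ]
head2 [530.2  37.6 180. ]
bar0 [526.4 160.  172. ]
bar1 [530.7 -24.2 176. ]
wl [558.6  95.  165. ]
wr [559.4  35.2 165. ]
wtop [568.8  64.3 170. ]
wbot [541.2  63.2 185. ]
whl [536.3 -36.7  48. ]
whr [ 531.6 -287.1   48. ]
wht [ 660.6 -168.    48. ]
whb [ 409.8 -158.7   48. ]
side tip [525.98336094 -47.43427311 172.        ] jar lip c [ 532.17863267 -155.5139167   178.        ] knob [527.50547457 -17.79476713 176.        ] [ 573.16373812 -131.59212576  178.        ] [ 490.67969812 -179.73561446  178.        ]
```

Both views agree: wheel centre at about (558,64), bar pointing along (0.026,-1), and a gap of about 57 mm. That is roughly 180 mm of rim. I'll hover with the jaws shut and tool y along the axle, so that only one finger lands on the wheel.

```bash
python3 -m inch '[[[0,0,-4,0,0,0,-1],[14,-13,-4,0,0,-0.3,-1],[28,-26,-4,0,0,-0.6,-1],[42,-39,-4,0,0,-0.9,-1],[55.9,-51.8,-4,0,0,-1.208,-1],[55.9,-51.8,-4,0,0,-1.208,-1],[55.9,-51.8,-4,0,0,-1.208,-1],[55.9,-51.8,-4,0,0,-1.208,-1],[55.9,-51.8,-4,0,0,-1.208,-1],[55.9,-51.8,-4,0,0,-1.208,-1],[55.9,-51.8,-4,0,0,-1.208,-1],[55.9,-51.8,-4,0,0,-1.208,-1]]]' 10
```

```text
time: 1.3
eef_pos: [478.1, -100.5, 273.4]
ee_rot: [0.698, 0.716, -0.0, 0.0]
ft_force: [1.0, -1.5, -0.3]
gripper_width: 4.7
finger_force: 0.0
```

```bash
python3 -m inch '[[[18.8,9.4,0,0,0,0,-1],[18.8,9.4,0,0,0,0,-1],[18.8,9.4,0,0,0,0,-1],[18.8,9.4,0,0,0,0,-1],[18.8,9.4,0,0,0,0,-1],[18.8,9.4,0,0,0,0,-1],[18.8,9.4,0,0,0,0,-1],[18.8,9.4,0,0,0,0,-1]]]'
python3 - <<'E'
from h import *
a=cap('wrist','w1');print(arm.get_obs()['eef_pos'],a['K'],a['cam_to_world'])
E
```

```text
time: 2.1
eef_pos: [566.6, 86.4, 273.6]
ee_rot: [0.698, 0.716, -0.0, 0.0]
ft_force: [0.0, 0.1, 0.1]
gripper_width: 0.6
finger_force: 0.0
[566.63141666  86.33491375 273.69555176] [[278.56550152   0.         251.17434124]
 [  0.         278.56550152 186.83696781]
 [  0.           0.           1.        ]] [[ 9.99717387e-01  2.34177590e-02  4.09324684e-03  5.65010564e+02]
 [ 2.37122099e-02 -9.69991269e-01 -2.41980723e-01  1.54070981e+02]
 [-1.69623254e-03  2.42009396e-01 -9.70272423e-01  4.24773598e+02]
 [ 0.00000000e+00  0.00000000e+00  0.00000000e+00  1.00000000e+00]]
```

View pics/w1.png

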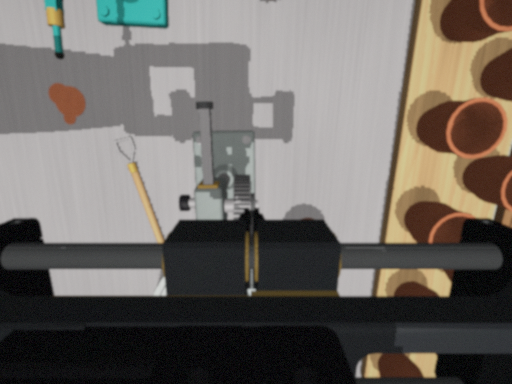

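The wrist view shows the wheel at columns 234–251 and the bar at 205. That puts the wheel mid-plane at x of about 558, matching the earlier estimate. I'll now lower onto the wheel top.

```bash
python3 -m inch '[[[-1.4,0,0,0,0,0,-1],[-1.4,0,4,0,0,0,-1],[-1.4,0,6.4,0,0,0,-1],[-1.4,0,6.5,0,0,0,-1],[-1.4,0,6.5,0,0,0,-1]]]'; for i in 1 2; do python3 -m inch '[[[0,0,0.07,0,0,0,-1],[0,0,0.1,0,0,0,-1],[0,0,0.1,0,0,0,-1]]]'; done
```

```text
time: 2.65
eef_pos: [567.1, 72.3, 208.6]
ee_rot: [0.698, 0.716, -0.0, -0.0]
ft_force: [0.0, 0.1, 0.5]
gripper_width: 0.8
finger_force: 0.0
time: 2.95
eef_pos: [567.5, 73.6, 208.1]
ee_rot: [0.698, 0.716, 0.0, 0.0]
ft_force: [-0.0, -0.6, 0.1]
gripper_width: 0.1
finger_force: 0.0
time: 3.25
eef_pos: [567.3, 73.9, 206.6]
ee_rot: [0.698, 0.716, -0.0, -0.0]
ft_force: [-0.8, 0.4, 0.9]
gripper_width: 0.3
finger_force: 0.0
```

```bash
for i in 1 2 3; do python3 -m inch '[[[0,0,0.05,0,0,0,-1],[0,0,0.05,0,0,0,-1],[0,0,0.05,0,0,0,-1]]]' | egrep 'eef_pos|ft'; done
```

```text
eef_pos: [567.4, 73.9, 206.3]
ft_force: [-0.4, -0.3, 1.6]
eef_pos: [567.5, 73.8, 206.1]
ft_force: [-0.5, 0.6, 3.4]
eef_pos: [567.5, 73.8, 206.0]
ft_force: [-2.3, 0.1, 6.2]
```

Contact is confirmed at 206.3, with about 5 N per mm. I'll do the first stroke with a lighter press.

```bash
python3 -m inch '[[[-0.5,0,-0.03,0,0,0,-1],[-1.0,0,-0.03,0,0,0,-1],[-1.5,0,-0.03,0,0,0,-1],[-2.0,0,-0.03,0,0,0,-1],[-2.5,0,0.02,0,0,0,-1],[-3.0,0,0.16,0,0,0,-1],[-3.5,0,0.4,0,0,0,-1]]]'; python3 -m inch '[[[-0.5,0,-0.1,0,0,0,-1],[-0.5,0,-4,0,0,0,-1],[-0.5,0,-4,0,0,0,-1]]]';  python3 - <<'E'
from h import *
t=cap('top','t1')['img'];s=cap('side','s1')['img']
t=t[120:220,165:345];s=s[130:280,170:310]
cv2.imwrite('pics/c3.png',np.hstack([cv2.resize(t,(720,400)),])[:,:,::-1])
E
```

```text
time: 4.85
eef_pos: [567.9, 38.2, 200.2]
ee_rot: [0.698, 0.716, -0.001, -0.0]
ft_force: [0.0, -0.3, 0.5]
gripper_width: 0.1
finger_force: 0.0
time: 5.15
eef_pos: [570.8, 33.3, 246.2]
ee_rot: [0.698, 0.716, 0.003, 0.003]
ft_force: [0.3, -0.6, 0.7]
gripper_width: 0.5
finger_force: 0.0
```

View pics/c3.png

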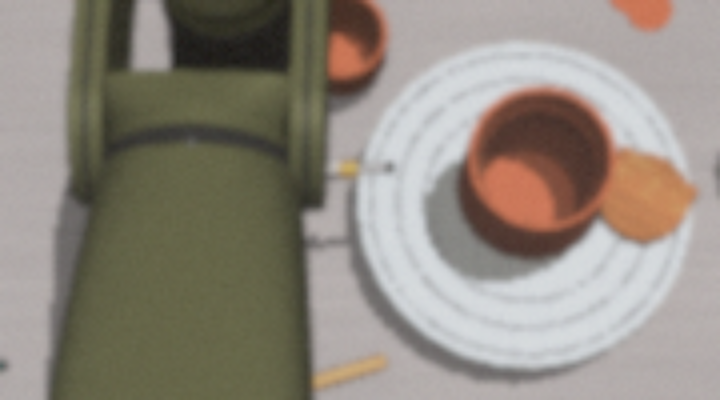

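The knob and tip moved about 6.5 mm in towards the jar, and nothing else was disturbed. I'll now do longer strokes that follow the arc, and track the yellow knob numerically.

```bash
cat > knob.py <<'E'
from h import *
import sys
def k(c):
    h=cv2.cvtColor(c['img'],cv2.COLOR_RGB2HSV)[150:175,240:285].astype(int)
    m=(h[:,:,0]>15)&(h[:,:,0]<32)&(h[:,:,1]>110)
    v,u=np.nonzero(m);u=u+240;v=v+150
    return u.mean(),v.mean(),len(u)
c0=dict(np.load('pics/t0.npz'))
def y(c):
    a=k(c);return onz(c,a[0],a[1],174)[:2],a[2]
print(y(c0),y(dict(np.load('pics/t1.npz'))))
if len(sys.argv)>1: print('now',y(cap('top',sys.argv[1])),arm.get_obs()['time'])
E
python3 knob.py
python3 -m inch '[[[5.9,0,0,0,0,0,-1],[5.9,0,0,0,0,0,-1],[5.9,0,3.2,0,0,0,-1],[5.8,0,3.9,0,0,0,-1],[5.7,0,4.1,0,0,0,-1],[5.25,0,3.84,0,0,0,-1],[4.77,0,3.66,0,0,0,-1],[4.25,0,3.58,0,0,0,-1],[4,0,3.58,0,0,0,-1]]]'; python3 -m inch '[[[-0.5,0,0,0,0,0,-1],[-1.0,0,0,0,0,0,-1],[-1.5,0,0,0,0,0,-1],[-2.0,0,0.01,0,0,0,-1]]]'; python3 -m inch '[[[-0.4,0,0.04,0,0,0,-1],[-0.8,0,0.14,0,0,0,-1],[-1.25,0,0.33,0,0,0,-1],[-1.7,0,0.62,0,0,0,-1],[-2,0,0.2,0,0,0,-1],[-2,0,-3.58,0,0,0,-1],[-2,0,-3.58,0,0,0,-1]]]'; python3 knob.py t2
```

```text
(array([530.43958111, -24.53027991]), 6) (array([530.75406774, -32.25372976]), 7)
time: 6.15
eef_pos: [567.3, 73.2, 206.0]
ee_rot: [0.698, 0.716, -0.0, -0.0]
ft_force: [-1.2, 0.2, 6.4]
gripper_width: 0.4
finger_force: 3.2
time: 6.55
eef_pos: [568.0, 53.2, 205.6]
ee_rot: [0.698, 0.716, 0.0, 0.0]
ft_force: [0.3, 0.6, 3.0]
gripper_width: 0.5
finger_force: 1.4
time: 7.25
eef_pos: [570.8, 33.5, 246.3]
ee_rot: [0.698, 0.716, 0.003, 0.003]
ft_force: [0.9, -0.6, 1.2]
gripper_width: 0.3
finger_force: 0.0
(array([530.43958111, -24.53027991]), 6) (array([530.75406774, -32.25372976]), 7)
now (array([532.08269604, -49.65695406]), 5) 7.3
```

That stroke gave 17.4 mm. About 32 mm of gap remains, so I'll repeat it once and then measure.

```bash
python3 -m inch '[[[5.9,0,0,0,0,0,-1],[5.9,0,0,0,0,0,-1],[5.9,0,3.2,0,0,0,-1],[5.8,0,3.9,0,0,0,-1],[5.7,0,4.1,0,0,0,-1],[5.25,0,3.83,0,0,0,-1],[4.77,0,3.65,0,0,0,-1],[4.25,0,3.57,0,0,0,-1],[4,0,3.57,0,0,0,-1]]]'|grep ft; python3 -m inch '[[[-0.5,0,0,0,0,0,-1],[-1.0,0,0,0,0,0,-1],[-1.5,0,0,0,0,0,-1],[-2.0,0,0.01,0,0,0,-1]]]'|grep ft; python3 -m inch '[[[-0.4,0,0.04,0,0,0,-1],[-0.8,0,0.14,0,0,0,-1],[-1.25,0,0.33,0,0,0,-1],[-1.7,0,0.62,0,0,0,-1],[-2,0,0.2,0,0,0,-1],[-2,0,-3.58,0,0,0,-1],[-2,0,-3.58,0,0,0,-1]]]'; python3 knob.py t3
python3 - <<'E'
from h import *
cap('side','s3')
t=cv2.imread('pics/t3.png')[130:190,235:335];s=cv2.imread('pics/s3.png')[135:210,205:305]
cv2.imwrite('pics/c4.png',np.vstack([cv2.resize(t,(400,240),interpolation=2),cv2.resize(s,(400,300),interpolation=2)]))
E
```

```text
ft_force: [-2.4, 1.4, 5.5]
ft_force: [-0.1, -0.1, 2.7]
time: 9.3
eef_pos: [570.8, 33.5, 246.4]
ee_rot: [0.698, 0.716, 0.003, 0.003]
ft_force: [-0.3, -1.2, 0.7]
gripper_width: 0.4
finger_force: 0.0
(array([530.43958111, -24.53027991]), 6) (array([530.75406774, -32.25372976]), 7)
now (array([531.51378517, -65.18505072]), 6) 9.35
```

View pics/c4.png

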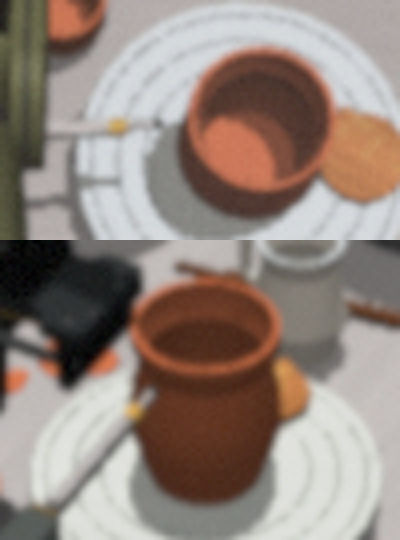

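The top panel shows the tip at (163,123) and the lip edge at (188,118) at 4× scale, so the gap is about 16 mm. The pointer is aligned with the jar axis. I'll do a shorter stroke of about 10 mm.

```bash
python3 -m inch '[[[5.9,0,0,0,0,0,-1],[5.9,0,0,0,0,0,-1],[5.9,0,3.2,0,0,0,-1],[5.6,0,3.9,0,0,0,-1],[5.5,0,3.98,0,0,0,-1],[5.15,0,3.79,0,0,0,-1],[4.77,0,3.65,0,0,0,-1],[4.25,0,3.57,0,0,0,-1],[4,0,3.57,0,0,0,-1]]]'|grep ft; python3 -m inch '[[[-0.5,0,0,0,0,0,-1],[-1.0,0,0,0,0,0,-1],[-1.5,0,0,0,0,0,-1],[-1.5,0,0,0,0,0,-1],[-1.5,0,-0.5,0,0,0,-1],[-2.5,0,-3.57,0,0,0,-1],[-4,0,-3.57,0,0,0,-1],[-4,0,-3.57,0,0,0,-1]]]'; python3 knob.py t4
python3 - <<'E'
from h import *
cap('side','s4')
t=cv2.imread('pics/t4.png')[145:175,255:305];s=cv2.imread('pics/s4.png')[140:190,225:285]
cv2.imwrite('pics/c5.png',np.vstack([cv2.resize(t,(600,300),interpolation=2)[:250],cv2.resize(s,(600,500),interpolation=2)[:340]]))
E
```

```text
ft_force: [-2.3, 1.3, 6.6]
time: 11.1
eef_pos: [568.5, 32.3, 241.1]
ee_rot: [0.698, 0.716, -0.0, 0.0]
ft_force: [-0.2, -0.1, -0.7]
gripper_width: 0.6
finger_force: 0.0
(array([530.43958111, -24.53027991]), 6) (array([530.75406774, -32.25372976]), 7)
now (array([533.38254228, -75.94951634]), 4) 11.15
```

View pics/c5.png

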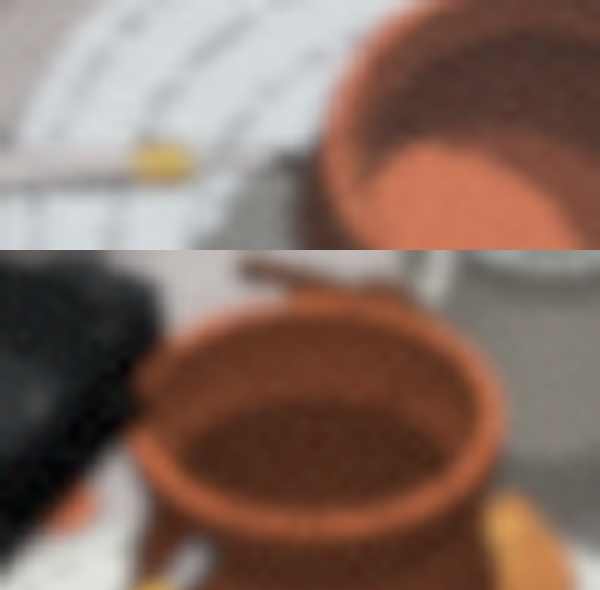

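The top panel shows the lip edge at about (322,150). The knob centre at 161 puts the tip near 298 at 12× scale, for a gap of about 5 mm ±2. I'll confirm it close up with the wrist camera over the tip.

```bash
python3 -m inch '[[[-17.8,-4,0,0,0,0,-1],[-17.8,-4,0,0,0,0,-1],[-17.8,-4,0,0,0,0,-1],[-17.8,-4,0,0,0,0,-1],[-17.8,-4,0,0,0,0,-1],[-17.8,-4,0,0,0,0,-1],[-17.8,-4,0,0,0,0,-1]]]'
python3 - <<'E'
from h import *
c=cap('wrist','w5');print(proj(c,np.array([533,-106,172])),proj(c,np.array([534,-110.5,178])))
u,v=proj(c,np.array([533,-108,172])).astype(int);x0,y0=u-40,v-30;print(x0,y0)
cv2.imwrite('pics/c6.png',cv2.resize(cv2.imread('pics/w5.png')[y0:y0+60,x0:x0+80],None,fx=10,fy=10,interpolation=2))
E
```

```text
time: 11.9
eef_pos: [532.9, -144.0, 240.1]
ee_rot: [0.697, 0.717, -0.0, -0.001]
ft_force: [0.2, 0.7, -0.6]
gripper_width: 0.7
finger_force: 0.0
[253.057382   156.19960403] [254.21663013 163.07471789]
212 128
```

View pics/c6.png

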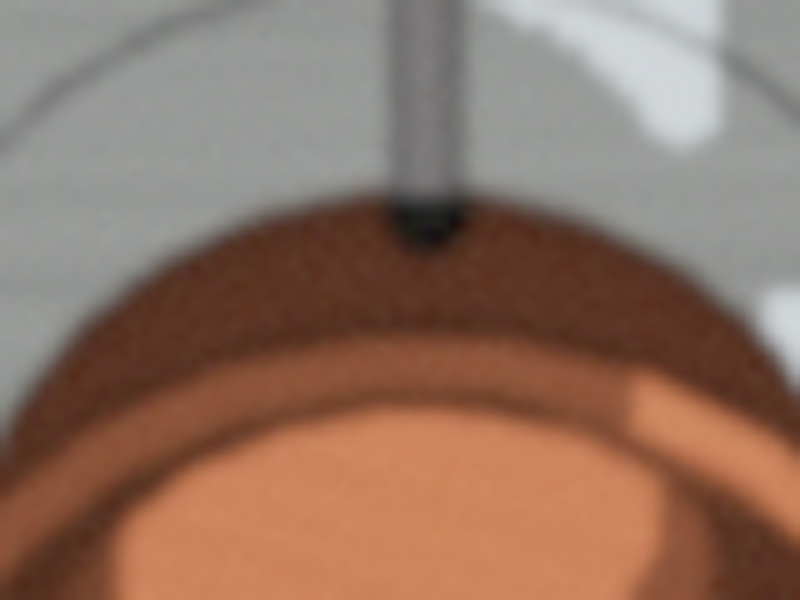

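The wrist view shows the ball's front edge at crop (428,250) and the lip's outer top edge at crop (428,332). I'll convert those to world positions.

Run:
```python
from h import *
c=dict(np.load('pics/w5.npz'));f=lambda u,v,z:onz(c,212+(u+.5)/10-.5,128+(v+.5)/10-.5,z).round(1)
print(f(428,250,171.5),f(428,332,178),f(428,328,178),'ball w',f(388,210,172),f(465,210,172))
im=c['img'].astype(int);u=254
print(im[148:166,u-1:u+2].mean(1).round().astype(int).tolist())
```

```text
[ 533.9 -103.2  171.5] [ 534.1 -108.7  178. ] [ 534.  -108.4  178. ] ball w [ 530.7 -100.   172. ] [536.7 -99.9 172. ]
[[55, 55, 53], [33, 34, 32], [32, 30, 27], [28, 22, 21], [44, 30, 25], [66, 41, 29], [83, 48, 34], [88, 50, 33], [91, 51, 34], [93, 54, 36], [90, 52, 34], [84, 47, 30], [85, 47, 31], [103, 61, 42], [127, 75, 51], [141, 84, 57], [142, 85, 58], [139, 83, 57]]
```

Two independent views put the gap at about 5 mm, inside the limit and clear of the jar. The robot is touching nothing, so I'm handing in.

```bash
python3 -c "
from cell import arm
print(arm.job_done())"
```

```text
the job is handed in; nothing more can be done
None
```

The job is handed in: I rolled the gauge in with light fingertip strokes, and the pointer tip now stands about 5 mm (±1 mm) clear of the jar's rim by two camera views, with the arm clear of everything.

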